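# Seat the loose end cap and show the chopstick to the inspection camera

### The arm

A 6-joint arm with a two-finger parallel gripper is mounted at the origin on the work surface. World frame = base frame: x ahead of the robot, y to its left, z up, the work surface at z = 0. Lengths are in m, angles in rad, forces in N, time in s.
With the tool pointing down it reaches from about 0.225 to 0.875 m from the base axis. Payload 3.4 kg.
Tool frame: the origin (TCP) lies between the finger pads; the fingertips stand 8 mm ahead of it and the grasp point (between the pads) lies 11 mm behind it; z points along the fingers, y is the line along which they close (so a half turn about z gives the same grasp; the last joint's range is limited). The gripper opens to 85 mm and grips with 20 to 120 N. Pads are 22 mm wide; open, the fingers measure 114 mm over their backs; the gripper's body (76 mm by 85 mm) begins 54 mm behind the grasp point. The pads swing forward as they close: fully open they stand 13 mm farther back than shut.
Start: joints at [-0.121, 0.276, 1.505, -0, 1.361, -0.121], TCP at [0.575, -0, 0.239] pointing down, gripper open.
Joint ranges: [-2.89, 2.89], [-0.75, 2.08], [0.22, 2.7], [-1.18, 4.32], [0.11, 2.71], [-2.7, 2.7]. Speed limits (rad/s): [2.57, 2.57, 3.14, 3.14, 3.14, 3.14].

### API

Orientations are given as a unit quaternion [w, x, y, z].
In Python, from rig import manip, optics, finder gives the robot as it stands.
- The arm moves only by the tool servo_tool, never from a script. Its argument "increments" is a list of rows, each a list of 7 numbers: the shift along the tool's x, y, z in cm, then the turn, a rotation vector about the tool's x, y, z in degrees, then the closure, from -1 (fully open) to 1 (shut). In form: [[x, y, z, rx, ry, rz, gripper], ...]. A call has exactly 5 rows; each row shifts and turns the commanded pose from where the row before left it, along the tool's axes as they then stand; what a row does not reach is not made up. A row lasts 1/10 s, in which the tool goes at most 50 mm and 8.59 degrees, less where a joint would pass 70% of its speed; a pose out of reach is approached as far as the arm can. A call is refused whole if a number of a shift passes 5 or a number of a turn 8.59, either way. A call with a gripper value outside its range is refused whole. The fingers move at their own pace and stop on an object; "squeeze" is the grip in N (left out, the last holds). Time passes only in rows, so rows that do not move let the fingers close, or fill a call up. It gives the time, the measured TCP pose, the force, the opening and the grip force at its end, in the units of the state.
- manip.get_state(): the state, without advancing time (a new reading comes with each control period).
- optics.get_image(name): name is "scene" or "side" or "wrist"; returns the picture (480x640x3 uint8, red, green, blue); there is no depth.
- optics.get_calibration(name): a dict with "fov_y" (degrees; the focal length in pixels is half the picture's height over the tangent of half this angle, whatever the lens; pixels are square), "cx", "cy" (the principal point, pixels), "dist_coeffs" ([k1, k2, p1, p2, k3] as OpenCV has them; the pictures are not rectified), "world_to_cam" (4x4, takes a point from world to camera coordinates). Camera axes: x right, y down, z forward; pixel columns grow to the right and rows downward; lengths in m; the calibration is good to about 2 mm. A picture is of the moment at which its call begins: read the wrist's pose just before it. get_calibration takes no time and is no camera call; for the wrist camera it gives the pose at the moment of the call.
- manip.sign_off(): hands the job in; it is judged then, once.
Trained networks look in the newest picture that a camera, given by its name, has taken for a name from the list of things; names that differ only in an ending like _2 or _b are one class to them, and where a whole thing is asked for, a point or a joint stands for the part that bears it (a point fixed in the world has none). Each returns a list of dicts, best first, with "p" (0 to 1); they miss things now and then, are a little off and sometimes report something else, mostly with a low value. They report only what shows in the picture. A call takes as long as a camera call.
- finder.silhouettes(label, camera): "region" (480x640 bool, what is visible of it) and "box" ([centre column, centre row, width, height] in pixels, round what is visible of it).
- finder.tip_of(label, camera): "at" ([column, row] in pixels: a listed point, or the origin of a listed thing).
The state is a dict: "clock": time; "qpos": joint angles; "qd": joint speeds; "effort": joint torques, N m; "position": TCP position; "ee_rot": TCP orientation; "contact_force": force on the tool from outside, world axes, zero at the start; "moment": the same for the moment, N m; "width": finger opening in m; "gripper_force": force on a finger pad.
Only numpy, scipy, OpenCV 4.12 (cv2) and the standard library are available. Lean on these libraries where they do the work, as an engineer would, in place of code of your own. Each camera call takes 0.05 s, during which the arm holds its last target. There are 200 camera calls.

### The job

Of the five lacquered chopsticks standing in the drying block, one has its brass end cap still standing up off the wood: press that cap down fully home while the chopstick stands in the block. Then draw that chopstick out and show it to the inspection camera: hold it upright with a flat side square to the lens, its mid-length level with the lens and straight in front of it, 16 cm from the lens glass. Finish while still holding it there, steady in the air, and leave the other chopsticks standing in the block and the camera, bowl, tin and brush as they are.

Things in the scene. Friction and masses are not known exactly. Their poses are not given: they have to be found in the camera images.
- stick_mid (a point): mid-length of the chopstick with the raised cap, 120 mm above its foot; z along it to the cap, x and y square to its flat sides. Square section, 26 g, 240 mm long with cap home: wood to the shoulder 216 mm above the foot, then a 24 mm brass cap. 9.5 mm wide from 126 mm above the foot to the top (cap and wood flush), tapering to 6.8 mm in the lowest 50 mm. Can lean 0.03 rad in its hole
- cap_top (a point): centre of the flat top (7.5 mm square) of that chopstick's brass cap, which is 9.5 mm square and 24 mm long; it lies 240 mm above the foot when the cap is home and 252 to 258 mm at the start
- cap (a joint): how far that cap stands up off the shoulder of the wood, m: 0 is fully home, 0.012 to 0.018 at the start, with the pale bare tenon showing in the gap. It slides along the stick against a friction of about 6 N and stays where it is left
- stick1_mid (a point): mid-length point of another chopstick, the same in shape but with its cap already home; stands in the same row of the block
- stick2_mid (a point): mid-length point of another chopstick, the same in shape but with its cap already home; stands in the same row of the block
- stick3_mid (a point): mid-length point of another chopstick, the same in shape but with its cap already home; stands in the same row of the block
- stick4_mid (a point): mid-length point of another chopstick, the same in shape but with its cap already home; stands in the same row of the block
- block: pale wooden drying block, 90 (x) by 236 (y) by 50 mm high, fixed; origin under its centre. Two rows of five square holes (8 mm wide, 38 mm deep, floor 12 mm up) run along its y at 45 mm pitch: the chopsticks stand in the row at x = +22 mm, the row at x = -22 mm is empty. The chopsticks' flat sides are parallel to its x and y within 0.1 rad
- focus (a point): the point 160 mm straight in front of the centre of the inspection camera's lens glass, where the chopstick's mid-length belongs. x points level into the lens, y level across the view, z up. The camera is a white box with black lens and white ring light (72 mm), lens 160 to 200 mm above the table, clamped on a column stand (base 160 by 150 mm). Nothing stands in between
- bowl: dark red lacquer bowl, 156 mm across, 55 mm high; origin under its centre
- tin: closed yellow lacquer tin, 100 mm across, 118 mm high; origin under its centre
- brush: flat wide lacquer brush lying on the table, 192 by 54 by 15 mm; origin on the table under it, x along it towards the bristles

How it is judged:
On the way, in this order (a step that is already met when the one before it is completed fails the run):
1. the raised cap is pressed fully home while its chopstick stands in the block (value of joint cap below 0.0015 m and z of stick_mid in the frame of block below 0.14 m), for 0.2 s.
2. that chopstick is drawn up clear of the block with its cap still home (value of joint cap below 0.0015 m and (height (world z) of stick_mid above 0.172 m or horizontal distance between stick_mid and block above 0.14 m)), for 0.1 s.
At the end, for the whole second after the job is handed in: Held in the fingers, still: cap home (1.5 mm), mid-length within 15 mm of lens height and line of sight, 140 to 180 mm from the glass, upright within 0.12 rad, a flat side to the lens within 0.2 rad; other chopsticks within 20 mm of their places, bowl, tin, brush 30 mm, camera 10 mm (value of joint cap below 0.0015 m and x of stick_mid in the frame of focus between -0.02 and 0.02 m and y of stick_mid in the frame of focus between -0.015 and 0.015 m and z of stick_mid in the frame of focus between -0.015 and 0.015 m and angle between stick_mid's own z axis and vertical below 0.12 rad and (angle between the x axis of stick_mid and the x axis of focus, either way round below 0.2 rad or angle between the y axis of stick_mid and the x axis of focus, either way round below 0.2 rad) and contact force between stick and the fingers above 0.5 N and contact force between stick and block below 0.05 N and linear speed of stick below 0.02 m/s and distance of each of stick1_mid, stick2_mid, stick3_mid, stick4_mid from where it was at the start of the episode below 0.02 m and distance of each of bowl, tin, brush from where it was at the start of the episode below 0.03 m and distance of focus from where it was at the start of the episode below 0.01 m); the arm keeps its last pose, push and grip.
It fails at once if another chopstick is pulled out or shifted by more than 20 mm (distance of any of stick1_mid, stick2_mid, stick3_mid, stick4_mid from where it was at the start of the episode above 0.02 m).
It fails at once if the bowl, tin or brush is shifted by more than 30 mm, or the camera by more than 10 mm (distance of any of bowl, tin, brush from where it was at the start of the episode above 0.03 m or distance of focus from where it was at the start of the episode above 0.01 m).
It also fails if it takes over 45 s, if anything falls off the work surface, if the arm or the gripper's body presses on something with over 40 N, if the wrist force passes 120 N, or if a joint passes its speed limit or range.

## Working session

There is one attempt and no reset: what is moved stays moved. The work goes in short steps, Python scripts to look and compute and a tool call to move; the robot and the scene stay as the last step left them, time stands still between calls to the robot, and variables do not carry over. Pictures are saved under pics/ and viewed, at most 10 in all, crops included, and the job is handed in when it is done.

Besides the shell and the picture viewer there is one more tool, called after "Request:" as name(argument=value, ...), one argument or row to a line, values as JSON. servo_tool: Moves the arm, as the interface text tells. Its arguments: {"type":"object","properties":{"increments":{"type":"array","items":{"type":"array","items":{"type":"number"}}},"squeeze":{"type":"number"}},"required":["increments"]}

```bash
mkdir -p pics; cat > h.py <<'E'
from rig import manip, optics, finder
import numpy as np, cv2
def cal(n):
    c=optics.get_calibration(n); f=240/np.tan(np.radians(c["fov_y"])/2)
    K=np.array([[f,0,c["cx"]],[0,f,c["cy"]],[0,0,1.]]); return K,np.array(c["dist_coeffs"],float),np.array(c["world_to_cam"])
def ray(n,px,C=None):
    K,d,T=C or cal(n); p=cv2.undistortPoints(np.array([[px]],float),K,d)[0,0]
    R=T[:3,:3]; v=R.T@np.array([p[0],p[1],1]); return -R.T@T[:3,3], v/np.linalg.norm(v)
def proj(n,P,C=None):
    K,d,T=C or cal(n); return cv2.projectPoints(np.array(P,float).reshape(-1,1,3),cv2.Rodrigues(T[:3,:3])[0],T[:3,3],K,d)[0][:,0]
def tri(rays):
    A=0;b=0
    for o,v in rays: M=np.eye(3)-np.outer(v,v); A=A+M; b=b+M@o
    X=np.linalg.solve(A,b); return X,[np.linalg.norm((np.eye(3)-np.outer(v,v))@(X-o)) for o,v in rays]
def onz(n,px,z,C=None):
    o,v=ray(n,px,C); return o+v*(z-o[2])/v[2]
def snap(n,f):
    im=optics.get_image(n); cv2.imwrite("pics/"+f,im[:,:,::-1]); return im
E
python3 - <<'E'
from h import *
np.set_printoptions(precision=4,suppress=True)
for n in ("scene","side"):
    snap(n,n+"0.png"); T=cal(n)[2]; print(n,-T[:3,:3].T@T[:3,3],T[2,:3])
    for l in ("stick_mid","cap_top","stick1_mid","block","focus","bowl","tin","brush"):
        print(l,[(np.round(r["at"],1),round(r["p"],2)) for r in finder.tip_of(l,n)][:6])
print(manip.get_state()["clock"])
E
```

```text
scene [1.0402 0.1373 0.8833] [-0.4756 -0.2222 -0.8511]
stick_mid [(array([289.6, 212.6]), 0.96)]
cap_top [(array([282.8, 167.6]), 0.58), (array([249.6, 174.5]), 0.19)]
stick1_mid [(array([249.4, 172.4]), 0.82), (array([275.9, 197.2]), 0.36)]
block [(array([286.1, 228.2]), 0.87), (array([284.1, 167.3]), 0.19)]
focus []
bowl [(array([317.1, 347.1]), 0.58), (array([283.8, 165.9]), 0.3)]
tin [(array([182.7, 241.8]), 0.75)]
brush [(array([440.8, 371.3]), 0.82)]
side [0.5202 0.82   0.999 ] [ 0.0951 -0.7273 -0.6797]
stick_mid [(array([353.7, 229.4]), 0.47)]
cap_top [(array([381.7, 197.1]), 0.33)]
stick1_mid [(array([381. , 197.6]), 0.83)]
block [(array([365.6, 262. ]), 0.88)]
focus []
bowl [(array([252.6, 319.3]), 0.9)]
tin [(array([324.6, 208.3]), 0.95)]
brush [(array([258.3, 415.9]), 0.73)]
0.9
```

View pics/scene0.png

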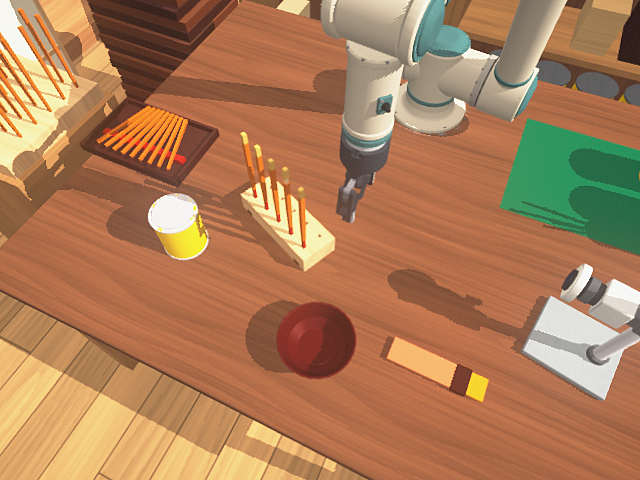

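View pics/side0.png

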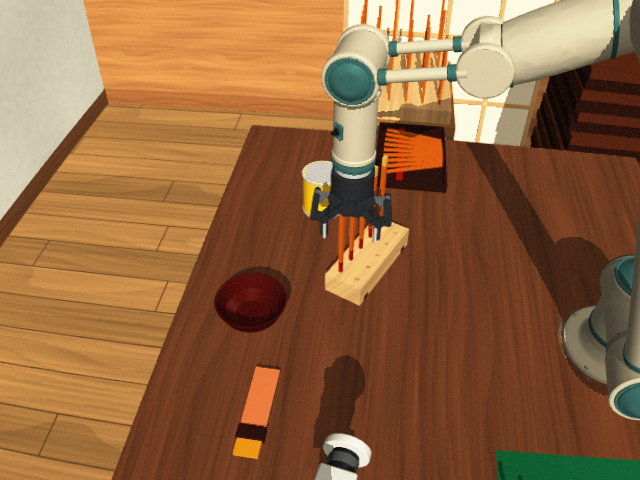

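The scene picture shows five sticks in the block, with tops at about (244,135), (257,148), (270,162), (285,170) and (301,190). The fourth looks raised. The inspection camera's lens is near (575,283), and in the side view near (347,450). I'll zoom in next.

```bash
python3 - <<'E'
from h import *
s=cv2.imread("pics/scene0.png"); d=cv2.imread("pics/side0.png")
w=snap("wrist","wrist0.png")[:,:,::-1]
a=cv2.resize(s[120:275,225:345],(480,600),fx=4,fy=4) if 0 else cv2.resize(s[125:275,230:350],None,fx=4,fy=4,interpolation=2)
b=cv2.resize(s[250:350,550:630],None,fx=3,fy=3,interpolation=2)
c=cv2.resize(d[420:480,300:380],None,fx=4,fy=4,interpolation=2)[:, :]
m=np.zeros((600,800,3),np.uint8); m[:600,:480]=a; m[:300,480:720]=b; m[300:540,480:800]=c
cv2.imwrite("pics/zoom0.png",m)
E
```

```text
(no output)
```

View pics/zoom0.png

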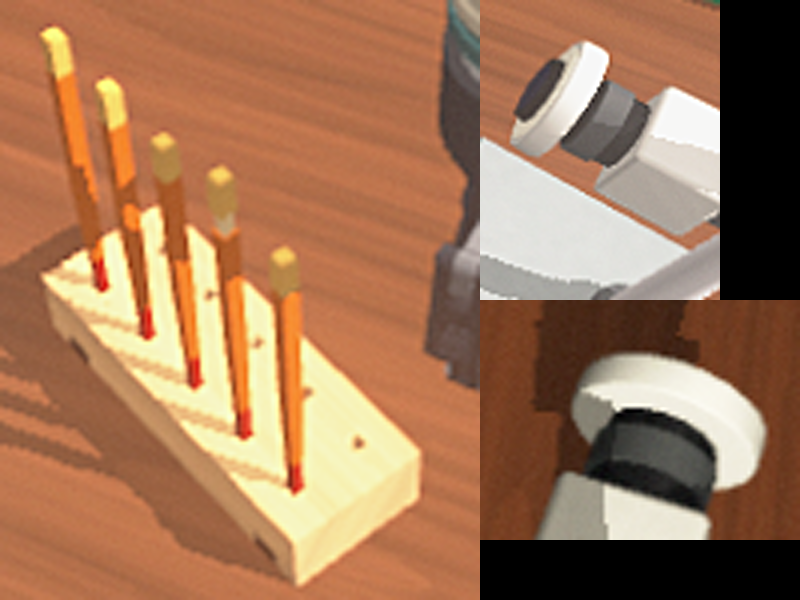

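View pics/wrist0.png

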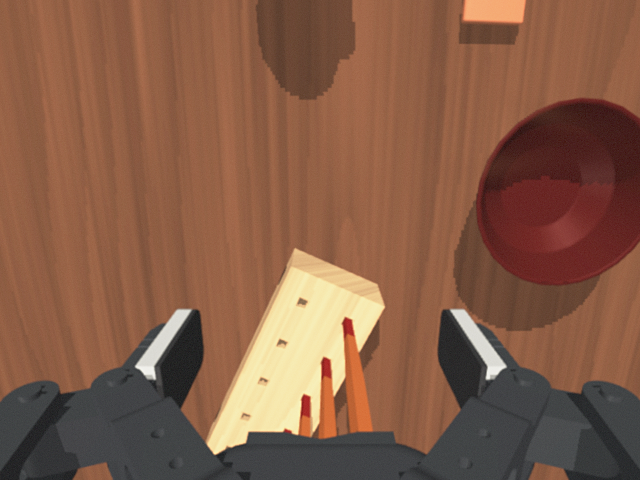

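Zoomed in, the fourth stick (second from the near end) has the pale tenon showing below its cap. Its top is at scene (285,169). Next I'll fit the block pose and roughly triangulate the lens.

```bash
cat >> h.py <<'E'
from scipy.optimize import least_squares
def bl(p,P): # block->world
    c,s=np.cos(p[2]),np.sin(p[2]); P=np.atleast_2d(P); return np.c_[p[0]+c*P[:,0]-s*P[:,1],p[1]+s*P[:,0]+c*P[:,1],P[:,2]]
E
python3 - <<'E'
from h import *
np.set_printoptions(precision=4,suppress=True)
z=lambda x,y:(230+x/4,125+y/4)
feet=[z(*q) for q in [(296,487),(245,433),(195,383),(148,335),(102,287)]]
hol=[z(*q) for q in [(360,442),(308,393),(258,342),(210,294)]]
whol=[(302,302),(282,343),(263,381),(245,416)]; wf=[(348,322),(326,362),(306,400)]
Cs,Cw,Cd=cal("scene"),cal("wrist"),cal("side")
print(onz("scene",feet[0],.05,Cs),onz("scene",feet[4],.05,Cs),onz("wrist",wf[0],.05,Cw),onz("wrist",whol[0],.05,Cw),onz("scene",hol[0],.05,Cs))
obs=[]
for i,q in enumerate(feet): obs.append((Cs,"s",q,.022,i,.4))
for i,q in enumerate(hol): obs.append((Cs,"s",q,-.022,i,1))
for i,q in enumerate(wf): obs.append((Cw,"w",q,.022,i,.4))
for i,q in enumerate(whol): obs.append((Cw,"w",q,-.022,i,1))
best=None
for sg in (1,-1):
  for y0 in np.arange(-3,3.2,.5):
    f=lambda p:np.concatenate([(onz(0,q,.05,C)-bl(p,[[x,sg*(2-i)*.045,.05]])[0])[:2]*w for C,_,q,x,i,w in obs])*1000
    r=least_squares(f,[.55,0,y0],loss="soft_l1")
    if best is None or r.cost<best[0]: best=(r.cost,sg,r.x,f(r.x))
print(best)
sg,p=best[1:3]
h=bl(p,[[.022,sg*.045,.05]])[0]; print("stick hole",h)
o,v=ray(0,z(221,175),Cs)
for zz in (.264,.267,.270): print(zz,onz(0,z(221,175),zz,Cs))
print("side proj",proj(0,[h,[*h[:2],.267]],Cd))
X,e=tri([ray(0,(571.7,281.7),Cs),ray(0,(347,451),Cd)]); print("ring",X,e)
# axis dir rough from body
print("bowl",onz(0,(317,347),.0,Cs),"tin",onz(0,(182.7,241.8),0,Cs),"brush",onz(0,(440.8,371.3),0,Cs))
E
```

```text
[ 0.5992 -0.0977  0.05  ] [ 0.5238 -0.2609  0.05  ] [ 0.6006 -0.1027  0.05  ] [ 0.5597 -0.0831  0.05  ] [ 0.5579 -0.0781  0.05  ]
(np.float64(19.702074007776602), 1, array([ 0.5413, -0.1716, -0.4372]), array([-0.0255,  0.6815, -0.2614,  0.5395,  0.081 ,  0.4796,  0.3697,
        0.7302,  0.3019,  0.6329, -1.5293,  2.6825,  0.0907,  3.0051,
       -0.6592,  2.311 , -0.6851,  2.1412,  0.5178, -1.3361,  0.3422,
       -1.6061,  0.3699, -2.2334,  0.2619, -2.3053,  0.5329, -2.6304,
        0.4535, -2.789 ,  0.0985, -2.5166]))
stick hole [ 0.5803 -0.1401  0.05  ]
0.264 [ 0.5775 -0.1405  0.264 ]
0.267 [ 0.5797 -0.1392  0.267 ]
0.27 [ 0.582  -0.1378  0.27  ]
side proj [[349.5195 258.6835]
 [353.1525 182.3014]]
ring [0.5353 0.3958 0.1801] [np.float64(0.0008964238094410809), np.float64(0.0008964238094410417)]
bowl [0.7761 0.0159 0.    ] tin [ 0.6801 -0.3746  0.    ] brush [0.717  0.2583 0.    ]
```

The target stick's hole is at about (0.580, -0.140). The lens is near (0.535, 0.396, 0.18) and faces roughly -y. Next I'll work out the tool axes and plan the approach above the cap.

```bash
cat >> h.py <<'E'
from scipy.spatial.transform import Rotation as Ro
def R_():
    q=manip.get_state()["ee_rot"]; return Ro.from_quat(q,scalar_first=True).as_matrix()
def plan(dst,yaw_y=None):
    s=manip.get_state(); R=R_(); print("t",round(s["clock"],2),"pos",np.round(s["position"],4),"q",np.round(s["qpos"],2)); print(np.round(R,3))
    print("tool shift cm",np.round(R.T@(np.array(dst)-s["position"])*100,2))
    y=np.arctan2(R[1,1],R[0,1])
    if yaw_y is not None: print("rz deg world-ccw",np.degrees((yaw_y-y+np.pi/2)%np.pi-np.pi/2),"(sign flips when tool down)")
E
python3 - <<'E'
from h import *
plan([.580,-.140,.36],-.437)
s=manip.get_state(); print(s["contact_force"],s["width"]); T=cal("wrist")[2]; print("cam in tool",R_().T@(-T[:3,:3].T@T[:3,3]-s["position"]), T[2,:3]@R_())
E
```

```text
t 0.95 pos [0.575  0.     0.2393] q [-0.12  0.28  1.5  -0.    1.36 -0.12]
[[-0.  1.  0.]
 [ 1.  0. -0.]
 [-0.  0. -1.]]
tool shift cm [-14.     0.5  -12.06]
rz deg world-ccw -25.039904613101044 (sign flips when tool down)
[ 0.24439795  0.65274253 -0.0584753 ] 0.08519148677269704
cam in tool [ 0.07301339  0.0006933  -0.13506992] [-2.90975120e-01  1.64136838e-04  9.56730606e-01]
```

Request:
servo_tool(
  increments=[
    [0, 0, -4, 0, 0, 8.35, 1],
    [0, 0, -4, 0, 0, 8.35, 1],
    [0, 0, -4, 0, 0, 8.35, 1],
    [-4, 2, 0, 0, 0, 0, 1],
    [-4, 2, 0, 0, 0, 0, 1],
  ],
  squeeze=40,
)

```text
clock: 1.45
position: [0.5781, -0.0895, 0.3616]
ee_rot: [0.002, 0.843, 0.538, 0.002]
contact_force: [0.4, -0.1, -0.3]
width: 0.0124
gripper_force: 0.0
```

Request:
servo_tool(
  increments=[
    [-4, 2, 0, 0, 0, 0, 1],
    [-0.5, 0.4, 0, 0, 0, 0, 1],
    [0, 0, 0, 0, 0, 0, 1],
    [0, 0, 0, 0, 0, 0, 1],
    [0, 0, 0, 0, 0, 0, 1],
  ],
)

```text
clock: 1.95
position: [0.58, -0.1389, 0.3595]
ee_rot: [-0.0, 0.843, 0.538, 0.0]
contact_force: [-0.6, 0.6, -0.4]
width: -0.0001
gripper_force: 0.0
```

```bash
python3 - <<'E'
from h import *
plan([.580,-.140,.36],-.437)
w=snap("wrist","w1.png"); print(proj("wrist",[[.580,-.140,.267],[.580,-.140,.05],[.5853,-.14,.252]]))
print([(r["at"],r["p"]) for l in("cap_top","stick1_mid") for r in finder.tip_of(l,"wrist")])
E
```

```text
t 1.95 pos [ 0.58   -0.1389  0.3595] q [-0.35  0.27  1.22  0.    1.65  0.08]
[[ 0.422  0.907  0.   ]
 [ 0.907 -0.422  0.001]
 [ 0.001 -0.    -1.   ]]
tool shift cm [-0.1   0.04 -0.05]
rz deg world-ccw -0.08406201717551763 (sign flips when tool down)
[[319.10974269 248.1461353 ]
 [319.53249649 187.16533193]
 [326.84280752 237.30044235]]
[([325.5, 248.9], 0.64)]
```

View pics/w1.png

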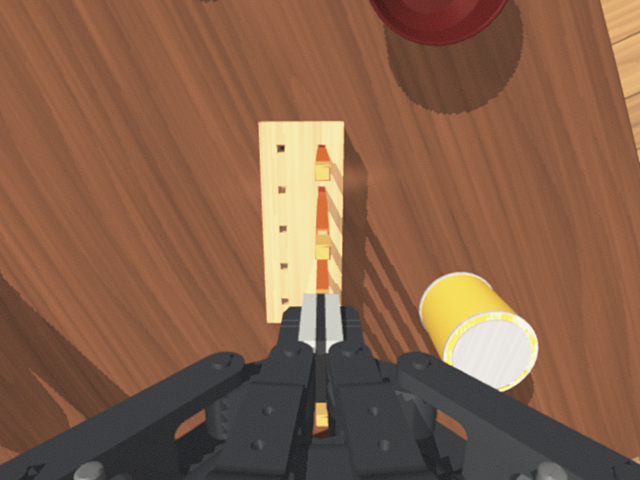

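The closed fingers sit over the row. The target cap is near (322,252), against a prediction of (319,248). I'll refine it from a colour segment in this picture.

```bash
python3 - <<'E'
from h import *
w=cv2.imread("pics/w1.png"); cv2.imwrite("pics/w1z.png",cv2.resize(w[130:300,255:350],None,fx=3.5*2**0,fy=3.5,interpolation=0))
for c in [(322,252)]:
    C=cal("wrist")
    for zz in (.264,.267,.27): print(onz(0,c,zz,C))
E
```

```text
[ 0.58016404 -0.14408772  0.264     ]
[ 0.58057643 -0.1431629   0.267     ]
[ 0.58098881 -0.14223807  0.27      ]
```

View pics/w1z.png

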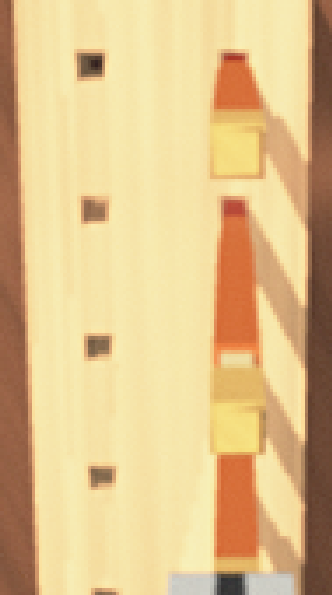

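The cap top centre is at wrist pixel (323,252) and the cap is square with the tool. I'll shift to it, then descend.

Request:
servo_tool(
  increments=[
    [-0.25, 0.15, 3, 0, 0, 0, 1],
    [0, 0, 3, 0, 0, 0, 1],
    [0, 0, 1.5, 0, 0, 0, 1],
    [0, 0, 0.5, 0, 0, 0, 1],
    [0, 0, 0.3, 0, 0, 0, 1],
  ],
)

```text
clock: 2.6
position: [0.5805, -0.1427, 0.2764]
ee_rot: [0.0, 0.843, 0.537, 0.0]
contact_force: [0.4, -0.3, 0.2]
width: 0.0003
gripper_force: 0.0
```

Request:
servo_tool(
  increments=[
    [0, 0, 0.4, 0, 0, 0, 1],
    [0, 0, 0.4, 0, 0, 0, 1],
    [0, 0, 0.4, 0, 0, 0, 1],
    [0, 0, 0.3, 0, 0, 0, 1],
    [0, 0, 0, 0, 0, 0, 1],
  ],
)

```text
clock: 3.1
position: [0.5816, -0.1436, 0.2636]
ee_rot: [0.002, 0.844, 0.537, 0.002]
contact_force: [0.8, -0.1, 3.4]
width: -0.0001
gripper_force: 1.8
```

Request:
servo_tool(
  increments=[
    [0, 0, 0.1, 0, 0, 0, 1],
    [0, 0, 0.1, 0, 0, 0, 1],
    [0, 0, 0.1, 0, 0, 0, 1],
    [0, 0, 0, 0, 0, 0, 1],
    [0, 0, 0, 0, 0, 0, 1],
  ],
)

```text
clock: 3.6
position: [0.5815, -0.1436, 0.2605]
ee_rot: [0.002, 0.844, 0.537, 0.001]
contact_force: [-0.8, -0.6, 5.9]
width: 0.0002
gripper_force: 2.7
```

```bash
python3 - <<'E'
from h import *
s=snap("scene","s2.png")[:,:,::-1]; w=snap("wrist","w2.png")[:,:,::-1]
m=np.zeros((600,800,3),np.uint8); m[:,:400]=cv2.resize(s[130:280,240:340],(400,600),interpolation=2); m[:,400:]=cv2.resize(w[130:340,250:390],(400,600),interpolation=2)
cv2.imwrite("pics/m2.png",m); st=manip.get_state(); print(st["contact_force"],st["position"])
E
```

```text
[0.79548557 0.47937729 5.27776218] [ 0.58154206 -0.14360357  0.26053084]
```

View pics/m2.png

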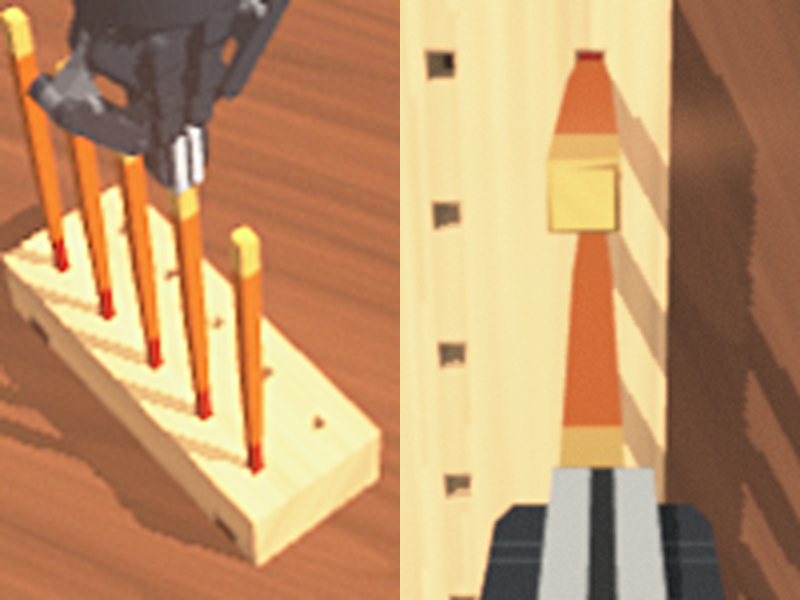

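No tenon shows in either view now. I'll press further until the force clearly rises, which will confirm the cap is seated.

Request:
servo_tool(
  increments=[
    [0, 0, 0.2, 0, 0, 0, 1],
    [0, 0, 0.2, 0, 0, 0, 1],
    [0, 0, 0.2, 0, 0, 0, 1],
    [0, 0, 0, 0, 0, 0, 1],
    [0, 0, 0, 0, 0, 0, 1],
  ],
)

```text
clock: 4.2
position: [0.5843, -0.1446, 0.2594]
ee_rot: [0.006, 0.844, 0.537, 0.005]
contact_force: [-0.5, 0.5, 20.0]
width: -0.0001
gripper_force: 10.2
```

It's seated: 20 N with the tip at about 0.2515 m. I'll back off, open, and descend to grasp.

Request:
servo_tool(
  increments=[
    [0, 0, -1.5, 0, 0, 0, 1],
    [0, 0, -2, 0, 0, 0, 1],
    [0, 0, 0, 0, 0, 0, -1],
    [0, 0, 0, 0, 0, 0, -1],
    [0, 0, 0, 0, 0, 0, -1],
  ],
)

```text
clock: 4.7
position: [0.5799, -0.1431, 0.2862]
ee_rot: [-0.001, 0.844, 0.537, -0.001]
contact_force: [0.9, 0.7, -0.5]
width: 0.0431
gripper_force: 0.0
```

Request:
servo_tool(
  increments=[
    [0, 0, 0, 0, 0, 0, -1],
    [0, 0, 0, 0, 0, 0, -1],
    [0, 0, 0, 0, 0, 0, -1],
    [0, 0, 0, 0, 0, 0, -1],
    [0, 0, 0, 0, 0, 0, -1],
  ],
)

```text
clock: 5.2
position: [0.5804, -0.1433, 0.2872]
ee_rot: [-0.0, 0.844, 0.537, -0.0]
contact_force: [-0.7, 0.4, 0.8]
width: 0.085
gripper_force: 0.0
```

```bash
python3 - <<'E'
from h import *
plan([.580,-.142,.209],-.437)
print(manip.get_state()["contact_force"])
w=snap("wrist","w3.png")[:,:,::-1]; s=snap("scene","s3.png")[:,:,::-1]
m=np.zeros((600,800,3),np.uint8); m[:,:400]=cv2.resize(s[130:280,240:340],(400,600),interpolation=2); m[:300,400:]=cv2.resize(w,(400,300),interpolation=3)
m[300:,400:]=cv2.resize(w[150:450,120:520],(400,300))
cv2.imwrite("pics/m3.png",m); print(proj("wrist",[[.5805,-.142,.252]]))
E
```

```text
t 5.2 pos [ 0.5804 -0.1433  0.2872] q [-0.36  0.29  1.37  0.    1.48  0.08]
[[ 0.423  0.906 -0.   ]
 [ 0.906 -0.423  0.   ]
 [ 0.    -0.    -1.   ]]
tool shift cm [ 0.1  -0.09  7.82]
rz deg world-ccw 0.011697173886921312 (sign flips when tool down)
[-0.65035213  0.38709402  0.76264518]
[[316.94111381 282.536837  ]]
```

View pics/m3.png

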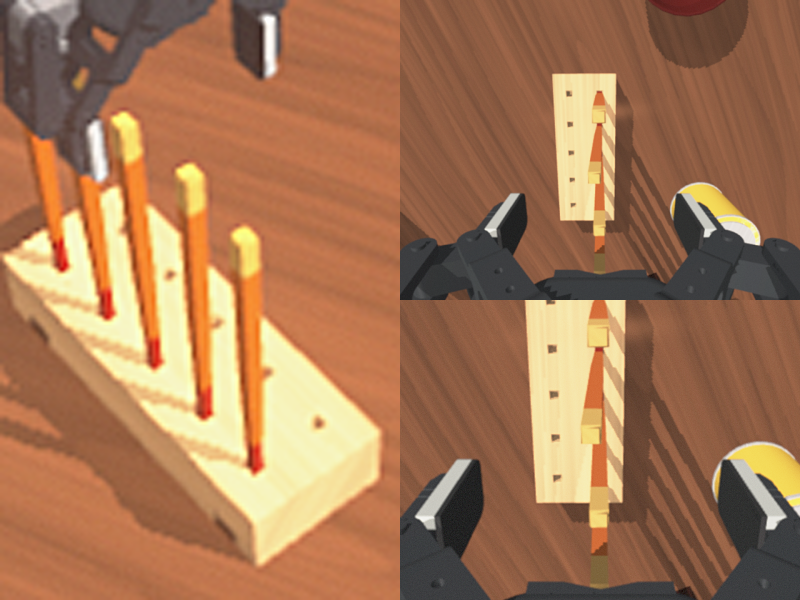

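The cap is home, with no pale gap, and the stick stands centred between the open fingers at (311,284). I'll descend around it and grasp.

Request:
servo_tool(
  increments=[
    [0, -0.2, 2, 0, 0, 0, -1],
    [0, 0, 2.5, 0, 0, 0, -1],
    [0, 0, 2.3, 0, 0, 0, -1],
    [0, 0, 1, 0, 0, 0, -1],
    [0, 0, 0, 0, 0, 0, 0.3],
  ],
  squeeze=30,
)

```text
clock: 5.8
position: [0.5778, -0.1421, 0.2079]
ee_rot: [-0.001, 0.844, 0.537, -0.001]
contact_force: [0.2, 1.0, -0.6]
width: 0.0732
gripper_force: 0.0
```

Request:
servo_tool(
  increments=[
    [0, 0, 0, 0, 0, 0, 1],
    [0, 0, 0, 0, 0, 0, 1],
    [0, 0, 0, 0, 0, 0, 1],
    [0, 0, 0, 0, 0, 0, 1],
    [0, 0, 0, 0, 0, 0, 1],
  ],
)

```text
clock: 6.3
position: [0.5791, -0.1426, 0.2101]
ee_rot: [0.001, 0.844, 0.537, 0.001]
contact_force: [-0.4, -1.4, 2.1]
width: 0.0088
gripper_force: 32.1
```

Request:
servo_tool(
  increments=[
    [0, 0, 0, 0, 0, 0, 1],
    [0, 0, 0, 0, 0, 0, 1],
    [0, 0, 0, 0, 0, 0, 1],
    [0, 0, 0, 0, 0, 0, 1],
    [0, 0, 0, 0, 0, 0, 1],
  ],
)

```text
clock: 6.8
position: [0.5791, -0.1426, 0.2101]
ee_rot: [0.001, 0.844, 0.537, 0.001]
contact_force: [-0.3, -0.0, 5.1]
width: 0.0092
gripper_force: 32.5
```

Gripped at 9 mm width. Now I'll draw it straight up.

Request:
servo_tool(
  increments=[
    [0, 0, -1, 0, 0, 0, 1],
    [0, 0, -2, 0, 0, 0, 1],
    [0, 0, -2, 0, 0, 0, 1],
    [0, 0, -2, 0, 0, 0, 1],
    [0, 0, -1, 0, 0, 0, 1],
  ],
)

```text
clock: 7.3
position: [0.5788, -0.1425, 0.291]
ee_rot: [0.001, 0.844, 0.537, 0.0]
contact_force: [-0.9, -0.2, 0.3]
width: 0.0093
gripper_force: 31.8
```

Request:
servo_tool(
  increments=[
    [0, 0, 0, 0, 0, 0, 1],
    [0, -2, 0, 0, 0, 0, 1],
    [0, -2.5, 0, 0, 0, 0, 1],
    [0, -2.5, 0, 0, 0, 0, 1],
    [0, -2, 0, 0, 0, 0, 1],
  ],
)

```text
clock: 7.8
position: [0.4949, -0.1034, 0.2877]
ee_rot: [-0.002, 0.844, 0.537, -0.001]
contact_force: [0.2, -1.1, 0.1]
width: 0.0089
gripper_force: 31.8
```

```bash
python3 - <<'E'
from h import *
plan([.5,0.05,.29])
s=snap("scene","s4.png")[:,:,::-1]; d=snap("side","d4.png")[:,:,::-1]
for n in("scene","side"): print(n,[(r["at"],r["p"]) for l in ("stick_mid","cap_top") for r in finder.tip_of(l,n)][:3])
P=manip.get_state()["position"]; print(*[proj(n,[P+[0,0,-.078],P+[0,0,.042],P-[0,0,.198]]) for n in ("scene","side")])
m=np.zeros((600,800,3),np.uint8); m[:,:400]=cv2.resize(s[130:280,230:330],(400,600),interpolation=2)
m[:300,400:]=cv2.resize(s[240:340,540:640],(400,400),interpolation=2)[:300]; m[300:,400:]=cv2.resize(d[400:475,300:400],(400,300),interpolation=2)
cv2.imwrite("pics/m4.png",m)
E
```

```text
t 7.8 pos [ 0.4949 -0.1034  0.2877] q [-0.34  0.15  1.56  0.    1.44  0.09]
[[ 0.423  0.906 -0.004]
 [ 0.906 -0.423  0.001]
 [-0.    -0.004 -1.   ]]
tool shift cm [14.11 -6.03 -0.21]
scene [([322.8, 164.4], 0.67), ([322.5, 115.6], 0.44)]
side [([394.8, 219.0], 0.84), ([398.8, 172.0], 0.47)]
[[321.03663694 164.4916943 ]
 [321.65072155 118.68274833]
 [320.55215893 200.73272191]] [[390.96686218 218.26952742]
 [395.98695338 170.38765942]
 [386.46252918 260.21656792]]
```

View pics/m4.png

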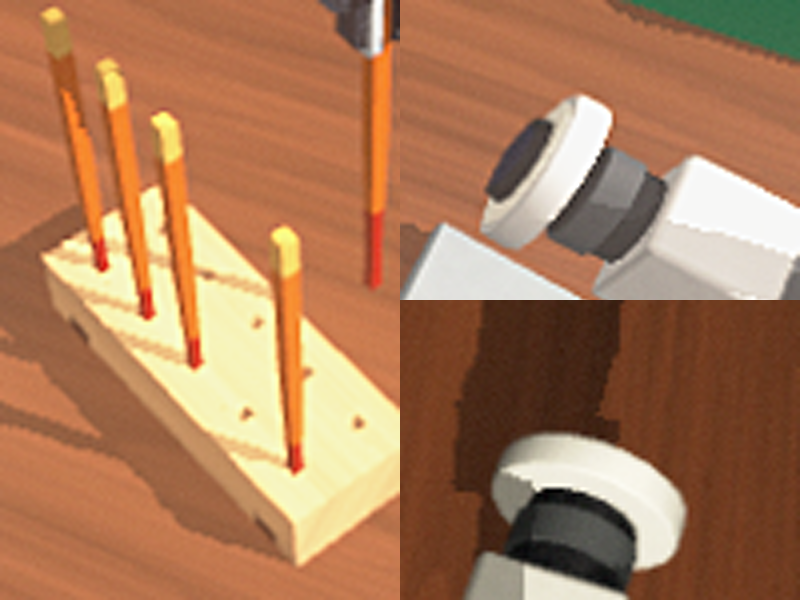

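The stick hangs clear and upright, and its detected position matches the prediction to about 2 px. The other four are undisturbed. Next I'll fit the ring light as a short cylinder to its outlines in both views, to get the lens centre and direction.

```bash
python3 - <<'E'
from h import *
np.set_printoptions(precision=4,suppress=True)
S=[(540+(x-400)/4,240+y/4) for x,y in [(481,215),(545,118),(575,97),(600,98),(612,115),(605,140),(540,235),(510,248),(487,240),(480,225)]]
D=[(300+(x-400)/4,400+(y-300)/4) for x,y in [(492,485),(510,450),(550,434),(600,437),(650,460),(680,490),(687,515),(675,555),(650,570)]]
Cs,Cd=cal("scene"),cal("side"); th=np.linspace(0,2*np.pi,60)
def rim(p,off,r=.036):
    n=np.array([np.cos(p[3]),np.sin(p[3]),0]); l=np.array([-n[1],n[0],0])
    return p[:3]-n*off+r*(np.outer(np.cos(th),l)+np.outer(np.sin(th),[0,0,1]))
def f(p):
    r=[]
    for C,Q in((Cs,S),(Cd,D)):
        h=cv2.convexHull(proj(0,np.r_[rim(p,0),rim(p,p[4])],C).astype(np.float32))
        r+=[cv2.pointPolygonTest(h,(float(a),float(b)),True) for a,b in Q]
    return np.array(r)
for a0 in (-1.2,-1.57,-1.9,-2.2):
    r=least_squares(f,[.535,.396,.18,a0,.012],x_scale=[.01,.01,.01,.1,.01],diff_step=1e-3,bounds=([.4,.3,.1,-3.1,.005],[.7,.5,.25,0,.025])); print(r.cost,r.x,proj(0,[r.x[:3]],Cs),(540+119/4,240+160/4))
    n=np.array([np.cos(r.x[3]),np.sin(r.x[3]),0]); print("focus",r.x[:3]+.16*n, np.std(f(r.x)))
# axis check: barrel/box centre line points
X,e=tri([ray(0,(540+240/4,240+215/4),Cs),ray(0,(300+155/4,400+255/4),Cd)]); print("barrel back",X,e)
E
```

```text
6.388694819154718 [ 0.535   0.3928  0.1854 -1.7379  0.0146] [[571.5771 280.062 ]] (569.75, 280.0)
focus [0.5084 0.235  0.1854] 0.819992979478471
6.3886470960556325 [ 0.535   0.3928  0.1854 -1.7378  0.0146] [[571.5776 280.0623]] (569.75, 280.0)
focus [0.5084 0.235  0.1854] 0.819985533369226
6.3887061841822534 [ 0.535   0.3928  0.1854 -1.7378  0.0146] [[571.577  280.0625]] (569.75, 280.0)
focus [0.5084 0.235  0.1854] 0.819993326534236
6.388700023433446 [ 0.535   0.3928  0.1854 -1.7378  0.0146] [[571.5769 280.0622]] (569.75, 280.0)
focus [0.5084 0.235  0.1854] 0.8199937320676479
barrel back [0.5483 0.4315 0.2003] [np.float64(0.004241964295588799), np.float64(0.004241964295588821)]
```

```bash
python3 - <<'E'
from h import *
np.set_printoptions(precision=3,suppress=True)
K,d,T=cal("wrist"); s=manip.get_state(); G=np.eye(4); G[:3,:3]=R_(); G[:3,3]=s["position"]; TG=T@G
print(K[0,0],d)
pts=[[.535,.393,.185],[.535,.393,.221],[.548,.47,.2]]
for yaw in (0.167,0,.6,-.6): # rotation of tool x from +y, ccw
  for y,zz in ((.235,.263),(.2,.263),(.15,.3),(.1,.3),(.1,.4)):
    R=np.array([[-np.sin(yaw),np.cos(yaw),0],[np.cos(yaw),np.sin(yaw),0],[0,0,-1.]])
    G2=np.eye(4);G2[:3,:3]=R;G2[:3,3]=[.508,y,zz]; C=(K,d,TG@np.linalg.inv(G2)); print(yaw,y,zz,proj(0,pts,C).ravel())
plan([.508,.1,.29],-.167)
E
```

```text
404.75724344777063 [-0.038  0.     0.     0.     0.   ]
0.167 0.235 0.263 [ 433.193  -57.67   458.566  -96.425  517.51  -276.284]
0.167 0.2 0.263 [ 450.919 -144.359  481.008 -203.475  536.738 -372.734]
0.167 0.15 0.3 [ 451.104 -211.334  476.136 -272.742  522.125 -407.215]
0.167 0.1 0.3 [ 472.733 -323.758  500.504 -400.828  536.646 -498.07 ]
0.167 0.1 0.4 [ 424.636 -187.16   438.274 -226.181  473.378 -327.201]
0 0.235 0.263 [ 377.426  -74.925  390.475 -118.184  421.278 -309.968]
0 0.2 0.263 [ 379.807 -164.605  393.754 -229.359  423.389 -409.777]
0 0.15 0.3 [ 372.338 -231.337  382.449 -297.361  407.463 -440.443]
0 0.1 0.3 [ 374.221 -347.292  384.16  -429.236  405.627 -530.409]
0 0.1 0.4 [ 357.033 -202.276  361.897 -243.621  380.686 -351.189]
0.6 0.235 0.263 [ 547.875   29.604  595.377   11.894  703.353 -112.377]
0.6 0.2 0.263 [ 596.597  -35.276  655.093  -66.501  755.921 -183.036]
0.6 0.15 0.3 [ 614.382  -94.097  666.508 -130.317  749.818 -223.271]
0.6 0.1 0.3 [ 675.576 -177.666  736.255 -225.551  804.004 -299.808]
0.6 0.1 0.4 [ 568.901  -91.209  599.528 -116.259  664.177 -185.493]
-0.6 0.235 0.263 [ 173.566  -43.421  141.109  -78.514   67.86  -248.237]
-0.6 0.2 0.263 [ 125.15  -113.547   81.403 -164.289   14.773 -324.117]
-0.6 0.15 0.3 [  96.287 -164.137   54.844 -214.938    2.262 -343.244]
-0.6 0.1 0.3 [  35.002 -252.097  -15.218 -314.36   -51.354 -415.821]
-0.6 0.1 0.4 [ 122.702 -140.668   97.674 -172.727   56.815 -268.227]
t 8.1 pos [ 0.498 -0.105  0.289] q [-0.34  0.15  1.55 -0.    1.44  0.09]
[[ 0.424  0.906 -0.   ]
 [ 0.906 -0.424 -0.   ]
 [-0.    -0.    -1.   ]]
tool shift cm [18.98 -7.74 -0.12]
rz deg world-ccw 15.491299833177187 (sign flips when tool down)
```

The yaw needs a tighter measurement. I'll raise the stick, move towards the lens and tilt the tool, so the wrist camera looks at the inspection camera.

Request:
servo_tool(
  increments=[
    [0, 0, -4, 0, 0, -7.75, 1],
    [0, 0, -4, 0, 0, -7.75, 1],
    [4, -0.6, -2, 0, 0, 0, 1],
    [4, -0.6, 0, 0, 0, 0, 1],
    [4, -0.6, 0, 0, 0, 0, 1],
  ],
)

```text
clock: 8.6
position: [0.5007, 0.0177, 0.3899]
ee_rot: [0.001, 0.764, 0.645, 0.001]
contact_force: [0.3, -0.2, -0.3]
width: 0.0092
gripper_force: 31.8
```

Request:
servo_tool(
  increments=[
    [0, 0, 0, 0, 8, 0, 1],
    [0, 0, 0, 0, 8, 0, 1],
    [0, 0, 0, 0, 8, 0, 1],
    [0, 0, 0, 0, 8, 0, 1],
    [0, 0, 0, 0, 8, 0, 1],
  ],
)

```text
clock: 9.1
position: [0.5004, 0.0159, 0.3897]
ee_rot: [-0.221, 0.717, 0.606, 0.264]
contact_force: [0.4, 0.4, -0.0]
width: 0.0092
gripper_force: 31.8
```

Request:
servo_tool(
  increments=[
    [0, 0, 0, 0, 0, 0, 1],
    [0, 0, 0, 0, 0, 0, 1],
    [0, 0, 0, 0, 0, 0, 1],
    [0, 0, 0, 0, 0, 0, 1],
    [0, 0, 0, 0, 0, 0, 1],
  ],
)

```text
clock: 9.6
position: [0.4992, 0.018, 0.3901]
ee_rot: [-0.22, 0.717, 0.608, 0.261]
contact_force: [1.0, -0.5, -0.6]
width: 0.009
gripper_force: 31.8
```

```bash
python3 - <<'E'
from h import *
plan([.508,.235,.263],-.167)
w=snap("wrist","w5.png"); np.savez("w5.npz",*cal("wrist")); print(proj("wrist",[[.535,.393,.185]]))
E
```

```text
t 9.6 pos [0.4992 0.018  0.3901] q [-0.56  0.14  1.52  0.65  1.75 -0.37]
[[ 0.124  0.986  0.107]
 [ 0.757 -0.164  0.633]
 [ 0.642  0.002 -0.767]]
tool shift cm [ 8.37 -2.71 23.57]
rz deg world-ccw -0.14229955823697385 (sign flips when tool down)
[[297.79428931  46.0716721 ]]
```

View pics/w5.png

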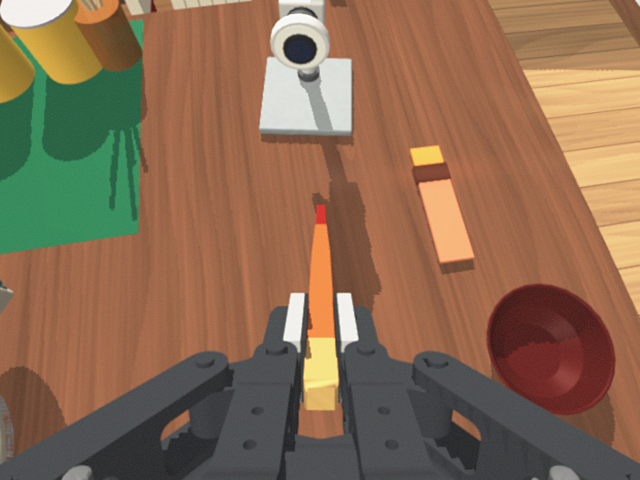

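The wrist view shows the inspection camera face on. The dark lens centre is at about (300,47), the ring spans columns 271-330, the white box behind spans about 279-324, and the base front corners are at (260,133) and (352,134). I've used all my picture views, so I'll refine the yaw numerically.

```bash
python3 - <<'E'
from h import *
np.set_printoptions(precision=4,suppress=True,linewidth=200)
w=cv2.imread("pics/w5.png"); g=cv2.cvtColor(w,6).astype(int)
for r in (2,5,8,11,14): print(r,"%",g[r,272:332:2])
print("sat");print(cv2.cvtColor(w,40)[[5,25,43,62,68,72,76,100],260:350:3,1])
m=((g<80)*255).astype(np.uint8)[20:75,270:332]; n,l,st,ce=cv2.connectedComponentsWithStats(m)
for i in range(1,n):
    if st[i,4]>60: 
        cn=cv2.findContours((l==i).astype(np.uint8),0,1)[0][0]; e=cv2.fitEllipse(cn); print("dark",ce[i]+[270,20],st[i],e)
C=[np.load("w5.npz")[k] for k in ("arr_0","arr_1","arr_2")]
b=[onz(0,q,.012,C) for q in [(260,133),(352,134),(351,58),(268,60)]]; print("base",np.array(b)[:,:2],np.mean(b,0))
for q in ((b[0],b[3]),(b[1],b[2])): v=q[0]-q[1]; print("edge yaw",np.arctan2(v[1],v[0]))
v=b[1]-b[0]; print("front edge normal",np.arctan2(v[1],v[0])-np.pi/2)
Cs,Cd=cal("scene"),cal("side")
for c in ((300,47),(300.5,43)):
  X,e=tri([ray(0,(570,280),Cs),ray(0,c,C)]);print("lens",X,e)
for a in (-1.55,-1.65,-1.74,-1.85,-1.95):
    n=np.array([np.cos(a),np.sin(a),0]); print(a,proj(0,[[.535,.393,.185]+-n*L+[0,0,.03] for L in(.05,.09)],C).ravel())
E
```

```text
2 % [111 118 121 167 239 239 239 239 239 239 240 241 241 241 241 240 242 241 243 231 225 227 225 226 227 210 145 121 117 102]
5 % [107 115 115 143 187 186 188 188 185 188 193 193 197 192 189 190 197 194 194 195 197 200 203 201 203 179 136 119 120 116]
8 % [107 113 116 133 184 182 180 180 183 185 173 100  66  62  75  69  61  65 122 172 182 181 183 185 184 162 130 120 122 121]
11 % [105 112 117 129 181 184 184 183 173  76  84 118 133 134 130 128 117 110  80  42  75 172 183 184 181 160 128 119 121 121]
14 % [104 109 113 121 175 183 184 169 124 206 233 246 250 255 255 239 226 189 137 111  69  50 168 185 181 160 126 121 124 121]
sat
[[132 133 138 132 135 138  86  21  24  21  25  23  23  23  24  23  22  23  23  23  25  23 139 136 128 129 133 118 126 131]
 [139 136 134 135 143  17   1   2  14  26  21  27  26  26  28  25  23  23  16  14  16  24 142 135 139 138 134 136 130 135]
 [138 140 136 116  20  27  29  26  17  40  65  81  94  94  99  92  43  20  20  31  28  29  20  56 137 137 133 137 136 133]
 [135 136  79   6   6   6   5  18  32  26  32  30   5  55  44   0  29  34  27  27  23   9   6  
[... 579 characters left out ...]
088867188, 28.662370681762695), (27.8779296875, 31.970508575439453), 102.66108703613281)
base [[0.4675 0.4085]
 [0.6128 0.3825]
 [0.6435 0.5456]
 [0.4978 0.5647]] [0.5554 0.4753 0.012 ]
edge yaw -1.7624550855690597
edge yaw -1.7570470688707713
front edge normal -1.7479638831924997
lens [0.5371 0.3897 0.1865] [np.float64(0.0002894919713588584), np.float64(0.00028949197135903553)]
lens [0.5388 0.3893 0.1909] [np.float64(0.0012060868906426866), np.float64(0.0012060868906427172)]
-1.55 [289.8914  -3.7717 284.9815 -24.7114]
-1.65 [294.0373  -4.1501 292.1933 -25.3505]
-1.74 [297.7877  -4.254  298.713  -25.5263]
-1.85 [302.3565  -4.0756 306.6572 -25.2262]
-1.95 [306.4576  -3.6232 313.797  -24.4636]
```

The base gives a yaw of -1.757 and the ring fit -1.738, so they agree. The focus is at about (0.506, 0.234, 0.187). I'll set the tool back to vertical and then go there.

Request:
servo_tool(
  increments=[
    [0, 0, 0, 0, -8, 0, 1],
    [0, 0, 0, 0, -8, 0, 1],
    [0, 0, 0, 0, -8, 0, 1],
    [0, 0, 0, 0, -8, 0, 1],
    [0, 0, 0, 0, -8, 0, 1],
  ],
)

```text
clock: 10.15
position: [0.4994, 0.0174, 0.3912]
ee_rot: [0.003, 0.763, 0.646, -0.001]
contact_force: [-0.3, 0.5, -1.3]
width: 0.0092
gripper_force: 31.8
```

Request:
servo_tool(
  increments=[
    [0, 0, 0, 0, 0, 1.2, 1],
    [0, 0, 0, 0, 0, 0, 1],
    [0, 0, 0, 0, 0, 0, 1],
    [0, 0, 0, 0, 0, 0, 1],
    [0, 0, 0, 0, 0, 0, 1],
  ],
)

```text
clock: 10.65
position: [0.499, 0.0156, 0.3891]
ee_rot: [-0.0, 0.771, 0.637, 0.0]
contact_force: [0.2, -0.4, 0.1]
width: 0.0089
gripper_force: 31.8
```

```bash
python3 - <<'E'
from h import *
plan([.506,.234,.265],-.189)
E
```

```text
t 10.65 pos [0.499  0.0156 0.3891] q [-0.11  0.11  1.36  0.    1.67  0.08]
[[ 0.189  0.982 -0.   ]
 [ 0.982 -0.189  0.001]
 [ 0.    -0.001 -1.   ]]
tool shift cm [21.57 -3.44 12.42]
rz deg world-ccw 0.08055736133235615 (sign flips when tool down)
```

Request:
servo_tool(
  increments=[
    [4, -0.7, 2, 0, 0, 0, 1],
    [4, -0.7, 2, 0, 0, 0, 1],
    [4, -0.7, 2, 0, 0, 0, 1],
    [3, -0.5, 2, 0, 0, 0, 1],
    [3, -0.4, 2, 0, 0, 0, 1],
  ],
)

```text
clock: 11.15
position: [0.5033, 0.1999, 0.2885]
ee_rot: [-0.0, 0.771, 0.637, 0.0]
contact_force: [0.5, -0.3, -0.1]
width: 0.0092
gripper_force: 31.8
```

Request:
servo_tool(
  increments=[
    [2, -0.4, 1.5, 0, 0, 0, 1],
    [1.6, 0, 0.9, 0, 0, 0, 1],
    [0, 0, 0, 0, 0, 0, 1],
    [0, 0, 0, 0, 0, 0, 1],
    [0, 0, 0, 0, 0, 0, 1],
  ],
)

```text
clock: 11.65
position: [0.5068, 0.2345, 0.2664]
ee_rot: [0.001, 0.771, 0.637, 0.001]
contact_force: [0.3, 0.0, 0.5]
width: 0.009
gripper_force: 31.8
```

```bash
python3 - <<'E'
from h import *
np.set_printoptions(precision=4,suppress=True)
P0=[.506,.234,.187]; plan([.506,.234,.265],-.189)
for n in ("scene","side"):
    im=snap(n,n+"6.png"); print(n,proj(n,[P0,[.506,.234,.307]]))
    for l in ("stick_mid","cap_top"): print(l,[(r["at"],r["p"]) for r in finder.tip_of(l,n)][:2])
    for r in finder.silhouettes("stick_mid",n)[:3]:
        y,x=np.nonzero(r["region"]); print("sil",r["p"],r["box"]); 
        for q in range(y.min(),y.max()+1,8): print((q,round(x[y==q].mean(),1)),end=" ")
        print()
E
```

```text
t 11.65 pos [0.5068 0.2345 0.2664] q [ 0.31  0.24  1.49 -0.    1.41  0.5 ]
[[ 0.188  0.982  0.002]
 [ 0.982 -0.188 -0.   ]
 [ 0.     0.002 -1.   ]]
tool shift cm [-0.06 -0.07  0.14]
rz deg world-ccw 0.002531380794487045 (sign flips when tool down)
scene [[484.8638 234.4388]
 [508.8935 194.7594]]
stick_mid [([485.9, 235.6], 0.59)]
cap_top []
sil 0.72 [483.1, 242.2, 32.9, 43.8]
(218, np.float64(495.5)) (226, np.float64(491.0)) (234, np.float64(487.0)) (242, np.float64(482.0)) (250, np.float64(477.0)) (258, np.float64(472.0)) (266, np.float64(468.0)) 
side [[375.1595 361.6169]
 [380.4369 314.9242]]
stick_mid [([377.0, 361.1], 0.93)]
cap_top [([386.0, 315.0], 0.48)]
sil 0.9 [377.1, 358.8, 12.7, 91.1]
(315, np.float64(380.5)) (323, np.float64(379.5)) (331, np.float64(378.0)) (339, np.float64(377.5)) (347, np.float64(377.0)) (355, np.float64(376.0)) (363, np.float64(375.5)) (371, np.float64(374.5)) (379, np.float64(373.5)) (387, np.float64(372.5)) (395, np.float64(371.5))
```

The stick's silhouette lies on the predicted vertical line in both views, within about 2 px. It is still and gripped, so I'm handing in.

```bash
python3 -c "
from rig import manip
s=manip.get_state();print(abs(s['qd']).max() if hasattr(s['qd'],'max') else s['qd']);print(manip.sign_off())"
```

```text
0.0038326301197039126
the job is handed in; nothing more can be done
None
```

I pressed the raised cap home, drew that chopstick out, and handed in with it held steady and upright about 16 cm in front of the lens; the sign-off returned no verdict.

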